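# Sort microscope spacer posts by length into gauge slots

## Task

Two square brass spacer posts, one short and one long, lie loose among other things on the lab bench beside three white gauge blocks. Sort them by length: lay the short post in the block with the shortest slot and the long post in the block with the longest slot, each flat on the floor of its slot and let go. The middle-length post already lies in its own block.

Things in the scene. Friction and masses are not known exactly. Their poses are not given: they have to be found in the camera images.
- post_short_center (a point): The short loose spacer post: a plain solid square brass bar, 60 mm long and 18 x 18 mm in section, with a thin dark line around it near each end, lying flat on the bench (mass about 0.15 kg). The point is its centre, half-way up (9 mm above the bench at the start). Its x axis runs along the post (either way round is the same), z is up.
- post_long_center (a point): The long loose spacer post: a plain solid square brass bar, 110 mm long and 18 x 18 mm in section, with a thin dark line around it near each end, lying flat on the bench (mass about 0.3 kg). The point is its centre, half-way up (9 mm above the bench at the start). Its x axis runs along the post (either way round is the same), z is up.
- gauge_short_slot (a point): Block with the shortest slot: white plastic, 106 x 68 mm, 20 mm high, fixed; one open-topped slot 78 mm long, 40 mm wide, 14 mm deep, walls 14 mm thick, black floor 6 mm above the bench. A post let go at the slot's mouth drops the last few mm to the floor. The point is the centre of the slot's floor; x runs along the slot, z up.
- gauge_long_slot (a point): Block with the longest slot: white plastic, 156 x 68 mm, 20 mm high, fixed; one open-topped slot 128 mm long, 40 mm wide, 14 mm deep, walls 14 mm thick, black floor 6 mm above the bench. The third block, slot 103 mm with an 85 mm post in it, stands in the same row, in any order, 10 mm or more apart. The point is the centre of the slot's floor; x runs along the slot, z up.
Not all that is in view belongs to the job. What is shaped like the part that bears gauge_short_slot but green or red is not meant.

How it is judged:
At the end, for the whole second after the job is handed in: Short post in the shortest slot, long post in the longest, each let go and at rest on the slot's floor: its centre within 13 mm along and 15 mm across of the slot's centre, 5 to 13 mm above the floor, turned under 0.45 rad from the slot. Lying wholly inside the slot meets this (x of post_short_center in the frame of gauge_short_slot between -0.013 and 0.013 m and y of post_short_center in the frame of gauge_short_slot between -0.015 and 0.015 m and z of post_short_center in the frame of gauge_short_slot between 0.005 and 0.013 m and angle between the x axis of post_short_center and the x axis of gauge_short_slot, either way round below 0.45 rad and linear speed of each of post_short, post_long below 0.03 m/s and x of post_long_center in the frame of gauge_long_slot between -0.013 and 0.013 m and y of post_long_center in the frame of gauge_long_slot between -0.015 and 0.015 m and z of post_long_center in the frame of gauge_long_slot between 0.005 and 0.013 m and angle between the x axis of post_long_center and the x axis of gauge_long_slot, either way round below 0.45 rad); the robot touches nothing.
It also fails if it takes over 58 s, if anything falls off the work surface, if the arm or the gripper's body presses on something with over 40 N, if the wrist force passes 120 N, or if a joint passes its speed limit or range.

## Robot

A 6-joint arm with a two-finger parallel gripper is mounted at the origin on the work surface. World frame = base frame: x ahead of the robot, y to its left, z up, the work surface at z = 0. Lengths are in m, angles in rad, forces in N, time in s.
With the tool pointing down it reaches from about 0.375 to 0.9 m from the base axis. Payload 3.1 kg.
Tool frame: the origin (TCP) lies between the finger pads; the fingertips stand 8 mm ahead of it and the grasp point (between the pads) lies 11 mm behind it; z points along the fingers, y is the line along which they close (so a half turn about z gives the same grasp; the last joint's range is limited). The gripper opens to 85 mm and grips with 20 to 120 N. Pads are 22 mm wide; open, the fingers measure 114 mm over their backs; the gripper's body (76 mm by 85 mm) begins 54 mm behind the grasp point. The pads swing forward as they close: fully open they stand 13 mm farther back than shut.
Start: joints at [-1.391, 0.527, 1.433, -0, 1.181, -0.178], TCP at [0.219, -0.585, 0.239] pointing down, gripper open.
Joint ranges: [-3.08, 3.08], [-0.75, 2.2], [0.22, 2.44], [-1.43, 4.57], [0, 2.65], [-2.85, 2.85]. Speed limits (rad/s): [2.79, 2.79, 3.14, 3.14, 3.14, 3.14].

## Interface

Orientations are given as a unit quaternion [x, y, z, w].
In Python, from station import readout, cams, sign_off gives the robot as it stands.
- The arm moves only by the tool send_rows, never from a script. Its argument "commands" is text: rows parted by semicolons, each of 5 numbers parted by spaces: the finger opening in mm, from 0 to 85.4, then the shift along the tool's x, y, z each as a share of 0.02 m, from -1 to 1, then the turn about the tool's z as a share of 4 degrees, from -1 to 1. In form: grip dx dy dz spin; .... A call has 1 to 20 rows; each row shifts and turns the commanded pose from where the row before left it, along the tool's axes as they then stand; what a row does not reach is not made up. A row lasts 1/12 s, in which the tool goes at most 41.7 mm and 7.16 degrees, less where a joint would pass 70% of its speed; a pose out of reach is approached as far as the arm can. A call with a number of a shift or a turn outside -1 to 1 is refused whole. A call with a gripper value outside its range is refused whole. The fingers move at their own pace and stop on an object; "grip_force" is the grip in N (left out, the last holds). Time passes only in rows, so rows that do not move let the fingers close. It gives the time, the measured TCP pose, the force, the opening and the grip force at its end, in the units of the state.
- readout.sense(): the state, without advancing time (a new reading comes with each control period).
- cams.snapshot(name): name is "scene" or "top" or "wrist"; returns a dict with "pixels" (384x512x3 uint8, red, green, blue), "intrinsics" (3x3 intrinsics, pixels), "eye" and "rotation" of the camera in the world. Camera axes: x right, y down, z forward; pixel columns grow to the right and rows downward; lengths in m; the calibration is good to about 2 mm. The wrist camera is an equidistant fisheye: a pixel r from the principal point sees the ray r / f radians off the axis. A picture is of the moment at which its call begins. There is no depth.
- sign_off(): hands the job in; it is judged then, once.
The state is a dict: "t": time; "q": joint angles; "qd": joint speeds; "tau": joint torques, N m; "tcp_pos": TCP position; "tool_rot": TCP orientation; "force": force on the tool from outside, world axes, zero at the start; "ft_torque": the same for the moment, N m; "finger_gap": opening from 0.0 (shut) to 1.0 (fully open); "gripper_force": force on a finger pad.
Only numpy, scipy, OpenCV 4.12 (cv2) and the standard library are available. Lean on these libraries where they do the work, as an engineer would, in place of code of your own. Each camera call takes 0.05 s, during which the arm holds its last target. There are 200 camera calls.

## Working session

There is one attempt and no reset: what is moved stays moved. The work goes in short steps, Python scripts to look and compute and a tool call to move; the robot and the scene stay as the last step left them, time stands still between calls to the robot, and variables do not carry over. Pictures are saved under pics/ and viewed, at most 10 in all, crops included, and the job is handed in when it is done.

Besides the shell and the picture viewer there is one more tool, called after ">>>" as name(argument=value, ...) on one line, values as JSON. send_rows: Moves the arm, as the interface text tells. Its arguments: {"type":"object","properties":{"commands":{"type":"string"},"grip_force":{"type":"number"}},"required":["commands"]}

```bash
mkdir -p pics; cat > h.py <<'E'
import numpy as np, cv2
from station import readout, cams
def snap(n,f):
    s=cams.snapshot(n); np.savez('pics/'+f+'.npz',**{k:np.array(v) for k,v in s.items()})
    cv2.imwrite('pics/'+f+'.png',cv2.cvtColor(s['pixels'],cv2.COLOR_RGB2BGR)); return s
def load(f): return dict(np.load('pics/'+f+'.npz'))
def ground(s,uv,z):
    K=np.array(s['intrinsics']);R=np.array(s['rotation']);e=np.array(s['eye'])
    uv=np.atleast_2d(np.array(uv,float)); d=np.c_[uv,np.ones(len(uv))]@np.linalg.inv(K).T@R.T
    return e+d*((z-e[2])/d[:,2])[:,None]
E
python3 - <<'E'
from h import *
for n in ('top','scene'):
    s=snap(n,n+'0'); print(n,s['eye'],np.round(s['rotation'],3).tolist(),s['intrinsics'])
a=cv2.imread('pics/top0.png')
cv2.imwrite('pics/top0b.png',cv2.resize(a,(800,600),interpolation=cv2.INTER_CUBIC))
print(readout.sense())
E
```

```text
top [0.26811754 0.06198589 0.97525303] [-0.698, 0.71, -0.053, 0.075] [[402.17873902   0.         257.89965839]
 [  0.         402.17873902 190.12851723]
 [  0.           0.           1.        ]]
scene [ 0.86993211 -0.61694173  0.80514567] [0.88, 0.262, -0.103, -0.383] [[470.253226    0.        244.9505557]
 [  0.        470.253226  188.4761982]
 [  0.          0.          1.       ]]
{'t': 0.1, 'q': array([-1.39049954e+00,  5.28373903e-01,  1.43379270e+00,  1.79925287e-06,
        1.18142440e+00, -1.78504637e-01]), 'qd': array([ 5.29786936e-05, -2.43835604e-03, -4.33507124e-03, -6.72362115e-04,
        1.15654101e-03, -1.53459716e-04]), 'tau': array([ 1.37986440e-04, -4.43305743e+01, -1.78586644e+01, -2.16460016e-04,
        3.87683103e-03, -4.47581300e-06]), 'tcp_pos': array([ 0.21937813, -0.58454569,  0.23842515]), 'tool_rot': array([ 9.83950376e-01,  1.78439512e-01, -6.33936979e-08, -9.99176889e-04]), 'force': array([-0.3732097 , -0.23928925,  0.32512165]), 'ft_torque': array([0.01043592, 0.02706633, 0.02102184]), 'gripper_force': 0.0, 'finger_gap': 1.003311435282561}
```

View pics/top0b.png

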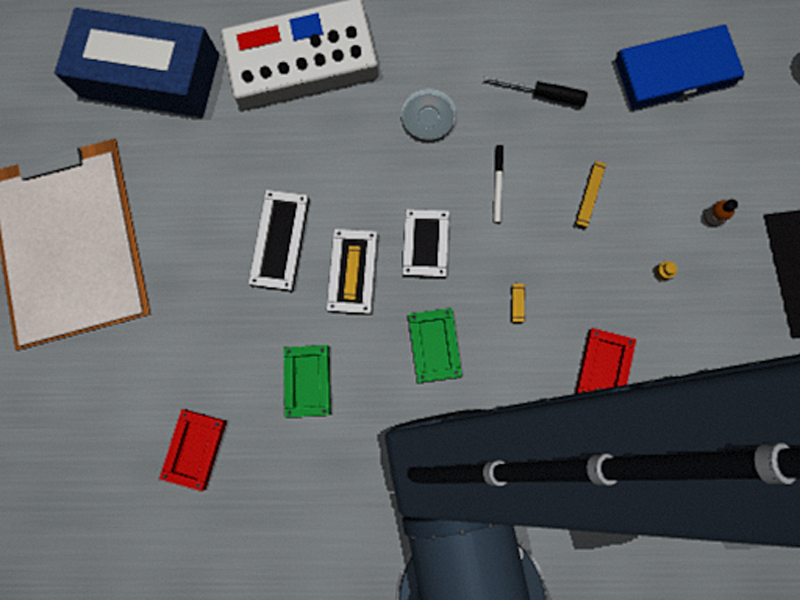

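View pics/scene0.png

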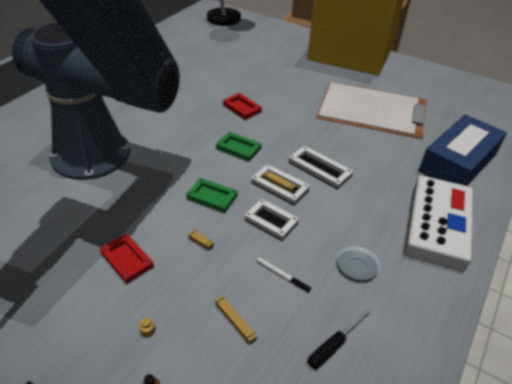

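Scaled top view:
- **Brass items:** a bar at (590,195), the long post; a bar at (518,303), the short post; a bar already in its block at (352,272), the middle post; and a round weight at (667,270), a distractor.
- **White blocks:** (279,241) has the longest slot, (352,272) the middle one and (426,243) the shortest. The green and red trays are not meant.

I'll measure these and confirm them in a crop.

```bash
cat > m.py <<'E'
from h import *
s=load('top0'); im=s['pixels']; hsv=cv2.cvtColor(im,cv2.COLOR_RGB2HSV)
def rect(mask,z,name,uvc,box):
    n,l,st,c=cv2.connectedComponentsWithStats(mask.astype(np.uint8))
    x0,y0,x1,y1=[int(v/1.5625) for v in box]
    sub=mask.copy(); m2=np.zeros_like(mask); m2[y0:y1,x0:x1]=1; sub=(sub&m2).astype(np.uint8)
    p=np.argwhere(sub)[:,::-1]; w=ground(s,p,z)[:,:2]
    (cx,cy),(a,b),_=r=cv2.minAreaRect((w*1000).astype(np.float32)); bp=cv2.boxPoints(r)
    e=max((bp[1]-bp[0],bp[2]-bp[1]),key=np.linalg.norm); yaw=np.arctan2(e[1],e[0])
    print(name,np.round([cx,cy],1),'size',np.round([a,b],1),'mean',np.round(w.mean(0)*1000,1),'yaw deg',round(np.degrees(yaw)%180,1),'r',round(np.hypot(cx,cy)))
br=(hsv[...,0]>12)&(hsv[...,0]<32)&(hsv[...,1]>110)&(hsv[...,2]>80)
wh=(hsv[...,1]<40)&(hsv[...,2]>185)
rect(br,.018,'long post',0,(565,150,615,235)); rect(br,.018,'short post',0,(505,275,535,330))
rect(br,.024,'mid post',0,(335,235,370,305))
rect(wh,.02,'long blk',0,(240,180,318,300)); rect(wh,.02,'short blk',0,(395,200,458,285)); rect(wh,.02,'mid blk',0,(322,222,385,320))
c=cv2.cvtColor(im,cv2.COLOR_RGB2BGR)[85:225,150:410]
cv2.imwrite('pics/crop.png',cv2.resize(c,None,fx=3,fy=3,interpolation=cv2.INTER_CUBIC))
E
python3 m.py
```

```text
Traceback (most recent call last):
  File "m.py", line 13, in <module>
    rect(br,.018,'long post',0,(565,150,615,235)); rect(br,.018,'short post',0,(505,275,535,330))
    ~~~~^^^^^^^^^^^^^^^^^^^^^^^^^^^^^^^^^^^^^^^^^
  File "m.py", line 7, in rect
    p=np.argwhere(sub)[:,::-1]; w=ground(s,p,z)[:,:2]
                                  ~~~~~~^^^^^^^
  File "h.py", line 9, in ground
    uv=np.atleast_2d(np.array(uv,float)); d=np.c_[uv,np.ones(len(uv))]@np.linalg.inv(K).T@R.T
                                            ~~~~~~~~~~~~~~~~~~~~~~~~~~~~~~~~~~~~~~~~~~~~~^~~~
ValueError: matmul: Input operand 1 has a mismatch in its core dimension 0, with gufunc signature (n?,k),(k,m?)->(n?,m?) (size 4 is different from 3)
```

The camera rotation is a quaternion, so I'll convert it.

```bash
sed -i "s/R=np.array(s\['rotation'\])/R=Rot.from_quat(s['rotation']).as_matrix()/; 1a from scipy.spatial.transform import Rotation as Rot" h.py; python3 m.py
```

```text
long post [ 604.6 -208.2] size [ 18.  109.6] mean [ 603.8 -208. ] yaw deg 160.8 r 639
short post [432.2 -86.1] size [16.8 58.7] mean [431.2 -85.9] yaw deg 177.4 r 441
mid post [483.3 170.5] size [18.8 85.7] mean [483.2 170.6] yaw deg 174.6 r 513
long blk [540.8 287.8] size [ 64.6 152.3] mean [539.  287.9] yaw deg 171.2 r 613
short blk [530.3  54.4] size [ 64.8 102.7] mean [530.5  54.2] yaw deg 176.1 r 533
mid blk [487.4 170.6] size [ 65.1 127.6] mean [486.7 170.2] yaw deg 175.2 r 516
```

View pics/crop.png

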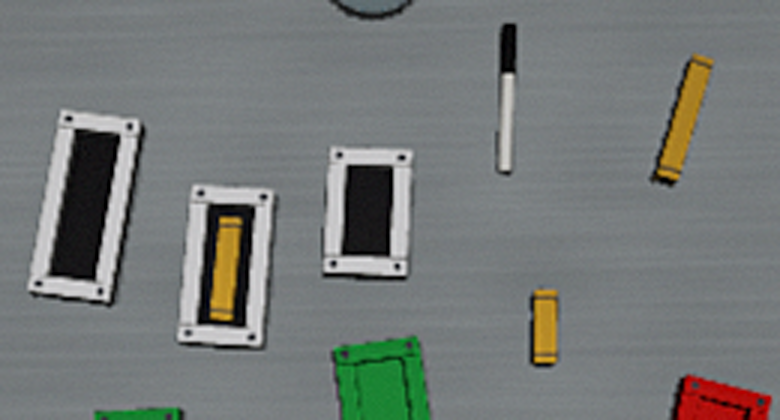

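The crop agrees: the long post is at crop (684,118), the short post at (545,327), the longest slot at (85,205) and the shortest slot at (370,210). Measured sizes match those given, each about 1 px short. Short post first: I'll spin about 23° and move over it.

>>> send_rows(commands="85 0 0 0 0.97;85 0 0 0 0.97;85 0 0 0 0.97;85 0 0 0 0.97;85 0 0 0 0.97;85 0 0 0 0.97;85 0.365 -0.977 0.17 0;85 0.365 -0.977 0.17 0;85 0.365 -0.977 0.17 0;85 0.365 -0.977 0.17 0;85 0.365 -0.977 0.17 0;85 0.365 -0.977 0.17 0;85 0.365 -0.977 0.17 0;85 0.365 -0.977 0.17 0;85 0.365 -0.977 0.17 0;85 0.365 -0.977 0.17 0;85 0.365 -0.977 0.17 0;85 0.365 -0.977 0.17 0;85 0.365 -0.977 0.17 0;85 0.365 -0.977 0.17 0", grip_force=60)

```text
t: 1.77
tcp_pos: [0.3347, -0.3156, 0.1914]
tool_rot: [1.0, -0.024, -0.0, -0.0]
force: [0.2, -0.4, -0.2]
finger_gap: 0.997
gripper_force: 0.0
```

>>> send_rows(commands="85 0.365 -0.977 0.17 0;85 0.365 -0.977 0.17 0;85 0.365 -0.977 0.17 0;85 0.365 -0.977 0.17 0;85 0.365 -0.977 0.17 0;85 0.365 -0.977 0.17 0;85 0.365 -0.977 0.17 0;85 0.365 -0.977 0.17 0;85 0.365 -0.977 0.17 0;85 0.365 -0.977 0.17 0;85 0.365 -0.977 0.17 0;85 0.365 -0.977 0.17 0;85 0 0 0 0;85 0 0 0 0;85 0 0 0 0")

```text
t: 3.02
tcp_pos: [0.4331, -0.087, 0.1509]
tool_rot: [1.0, -0.024, -0.0, 0.0]
force: [-0.3, 0.4, 0.4]
finger_gap: 0.993
gripper_force: 0.0
```

```bash
cat >> h.py <<'E'
def to(x,y,z,yaw):  # tool-frame shifts (units of 20 mm) and spin (units of 4 deg) left to go
    q=readout.sense(); R=Rot.from_quat(q['tool_rot']).as_matrix(); d=np.array([x,y,z])-q['tcp_pos']
    a=np.degrees(np.arctan2(R[1,0],R[0,0])); sp=-((yaw-a+90)%180-90)
    t=np.radians(yaw); Rn=np.array([[np.cos(t),np.sin(t),0],[np.sin(t),-np.cos(t),0],[0,0,-1]])
    print('t',round(q['t'],2),'tcp',np.round(q['tcp_pos'],4),'yaw',round(a,2),'| spin',round(sp/4,2),'then',np.round(Rn.T@d/.02,2),'gap',round(q['finger_gap'],3))
def wrist(s,uv,z):
    K=np.array(s['intrinsics']);R=Rot.from_quat(s['rotation']).as_matrix();e=np.array(s['eye'])
    p=(np.atleast_2d(uv)-K[:2,2])/K[0,0]; r=np.linalg.norm(p,axis=1)+1e-9
    d=np.c_[p*(np.sin(r)/r)[:,None],np.cos(r)]@R.T
    return e+d*((z-e[2])/d[:,2])[:,None]
def brass(s,z,near):
    hsv=cv2.cvtColor(s['pixels'],cv2.COLOR_RGB2HSV)
    m=((hsv[...,0]>12)&(hsv[...,0]<32)&(hsv[...,1]>110)&(hsv[...,2]>80)).astype(np.uint8)
    m=cv2.morphologyEx(m,cv2.MORPH_CLOSE,np.ones((5,5),np.uint8))
    n,l,st,c=cv2.connectedComponentsWithStats(m)
    for i in range(1,n):
        if st[i,4]<60: continue
        w=wrist(s,np.argwhere(l==i)[:,::-1].astype(float),z)[:,:2]*1000
        r=cv2.minAreaRect(w.astype(np.float32))
        if np.hypot(r[0][0]-near[0],r[0][1]-near[1])>80: continue
        bp=cv2.boxPoints(r); e=max((bp[1]-bp[0],bp[2]-bp[1]),key=np.linalg.norm)
        print('px',np.round(c[i]),'ctr',np.round(r[0],1),'size',np.round(r[1],1),'yaw',round((np.degrees(np.arctan2(e[1],e[0]))+90)%180-90,1))
E
python3 - <<'E'
from h import *
s=snap('wrist','w1'); print(s['eye']); brass(s,.018,(432,-86)); to(.432,-.086,.017,-2.6)
E
```

```text
[ 0.51170549 -0.0904143   0.28558948]
px [255. 159.] ctr [451.  -86.7] size [16.7 24.6] yaw -3.1
px [252. 206.] ctr [409.7 -83.2] size [14.5 10.3] yaw 87.4
t 3.07 tcp [ 0.4331 -0.0874  0.151 ] yaw -2.75 | spin -0.04 then [-0.06 -0.07  6.7 ] gap 0.997
```

View pics/w1.png

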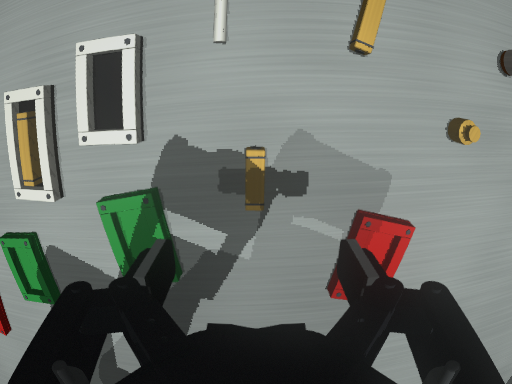

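The wrist view shows the short post at px (255,147)–(255,211), partly in the gripper's shadow, and its extents agree with the top-camera position (0.432, −0.086). I'll descend and grip its upper half.

>>> send_rows(commands="50 0 0 0 0;50 0 0 0.9 0;50 0 0 0.9 0;50 0 0 0.9 0;50 0 0 0.9 0;50 0 0 0.9 0;50 -0.06 -0.07 0.8 0;50 0 0 0.7 0;50 0 0 0.7 0;50 0 0 0 0;15 0 0 0 0;15 0 0 0 0;15 0 0 0 0;15 0 0 0 0;15 0 0 0 0;15 0 0 0 0;15 0 0 0 0")

```text
t: 4.48
tcp_pos: [0.4325, -0.0857, 0.0179]
tool_rot: [1.0, -0.024, 0.001, 0.001]
force: [-1.5, -2.0, 7.5]
finger_gap: 0.191
gripper_force: 54.6
```

```bash
python3 - <<'E'
from h import *
q=readout.sense(); print(q['gripper_force'],q['force']); to(.530,.0545,.10,-3.9)
E
```

```text
54.61145639419556 [-1.52422016 -1.98306402  7.50322255]
t 4.48 tcp [ 0.4325 -0.0857  0.0179] yaw -2.71 | spin 0.3 then [ 4.38 -7.33 -4.11] gap 0.191
```

>>> send_rows(commands="15 0 0 -0.5 0;15 0 0 -0.7 0;15 0 0 -0.9 0;15 0 0 -1 0;15 0 0 -0.9 0.3;15 0.48 -0.8 0 0;15 0.48 -0.8 0 0;15 0.48 -0.8 0 0;15 0.48 -0.8 0 0;15 0.48 -0.8 0 0;15 0.48 -0.8 0 0;15 0.48 -0.8 0 0;15 0.48 -0.8 0 0;15 0.48 -0.8 0 0;15 0 0 0 0;15 0 0 0 0;15 0 0 0 0")

```text
t: 5.9
tcp_pos: [0.527, 0.0524, 0.0967]
tool_rot: [0.999, -0.034, -0.001, 0.0]
force: [0.1, -0.2, -1.5]
finger_gap: 0.19
gripper_force: 53.8
```

```bash
python3 - <<'E'
from h import *
q=readout.sense(); print(q['gripper_force'],q['force']); to(.530,.0545,.031,-3.9)
s=snap('wrist','w2')
cv2.imwrite('pics/w2c.png',cv2.resize(cv2.imread('pics/w2.png')[60:330,100:420],None,fx=2,fy=2))
E
```

```text
53.83150398731232 [ 0.06850546 -0.15219059 -1.45974761]
t 5.9 tcp [0.527  0.0524 0.0967] yaw -3.89 | spin 0.0 then [ 0.14 -0.11  3.29] gap 0.19
```

View pics/w2c.png

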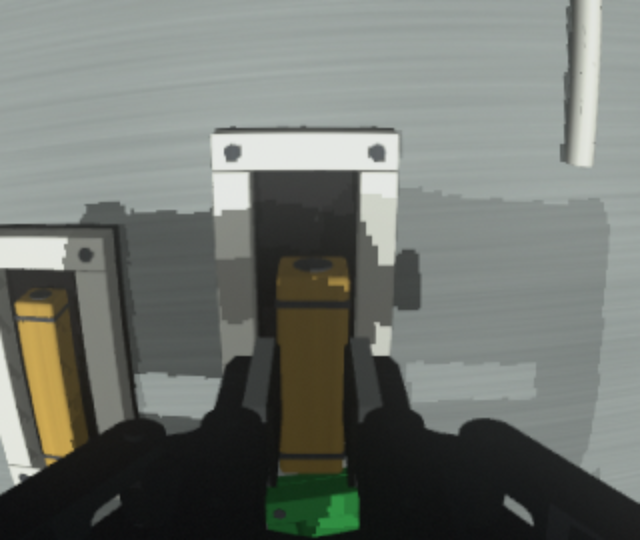

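The post is held level over the shortest slot; the post tip is at crop (313,265), between the slot walls at 253 and 360, and the measured weight is right. I'll lower it into the slot mouth and release.

>>> send_rows(commands="15 0.14 -0.11 0.6 0;15 0 0 0.8 0;15 0 0 0.8 0;15 0 0 0.6 0;15 0 0 0.3 0;15 0 0 0.1 0;15 0 0 0 0;15 0 0 0 0")

```text
t: 6.62
tcp_pos: [0.5313, 0.0543, 0.0331]
tool_rot: [0.999, -0.034, 0.0, 0.0]
force: [-0.1, -0.3, -1.7]
finger_gap: 0.187
gripper_force: 53.8
```

```bash
python3 - <<'E'
from h import *
q=readout.sense(); print(q['gripper_force'],q['force']); to(.530,.0545,.031,-3.9)
E
```

```text
53.827216029167175 [-0.14322391 -0.33307372 -1.68392186]
t 6.62 tcp [0.5313 0.0543 0.0331] yaw -3.94 | spin -0.01 then [-0.07 -0.01  0.1 ] gap 0.187
```

>>> send_rows(commands="30 0 0 0 0;45 0 0 0 0;45 0 0 0 0;45 0 0 0 0;45 0 0 -0.3 0;45 0 0 -0.7 0;45 0 0 -1 0;45 0 0 -1 0;45 0 0 -1 0;45 0 0 -1 0.95;45 0 0 0 0.95;45 0 0 0 0.95;45 0 0 0 0.95;45 0 0 0 0;45 0 0 0 0")

```text
t: 7.87
tcp_pos: [0.531, 0.0545, 0.1334]
tool_rot: [0.986, -0.165, 0.0, -0.0]
force: [0.4, -0.2, -0.2]
finger_gap: 0.529
gripper_force: 0.0
```

```bash
python3 - <<'E'
from h import *
to(.604,-.208,.13,-19.2)
E
```

```text
t 7.87 tcp [0.531  0.0545 0.1334] yaw -19.02 | spin 0.04 then [ 7.76 11.2   0.17] gap 0.529
```

>>> send_rows(commands="50 0.55 0.8 0 0;50 0.55 0.8 0 0;50 0.55 0.8 0 0;50 0.55 0.8 0 0;50 0.55 0.8 0 0;50 0.55 0.8 0 0;50 0.55 0.8 0 0;50 0.55 0.8 0 0;50 0.55 0.8 0 0;50 0.55 0.8 0 0;50 0.55 0.8 0 0;50 0.55 0.8 0 0;50 0.55 0.8 0 0;50 0.55 0.8 0 0;50 0 0 0 0;50 0 0 0 0;50 0 0 0 0")

```text
t: 9.28
tcp_pos: [0.6024, -0.2066, 0.1326]
tool_rot: [0.986, -0.166, -0.001, -0.001]
force: [-0.7, 0.7, 0.3]
finger_gap: 0.584
gripper_force: 0.0
```

```bash
python3 - <<'E'
from h import *
to(.604,-.208,.018,-19.2)
s=snap('wrist','w3'); brass(s,.018,(604,-208))
snap('top','top1')
a=cv2.imread('pics/w3.png'); b=cv2.imread('pics/top1.png')[85:225,150:410]
cv2.imwrite('pics/c3.png',cv2.resize(np.vstack([a[0:300],cv2.resize(b,(512,276))]),(530,596)))
E
```

```text
t 9.28 tcp [ 0.6024 -0.2066  0.1326] yaw -19.09 | spin 0.03 then [0.1  0.04 5.73] gap 0.584
px [258. 145.] ctr [ 633.2 -218.3] size [17.  52.9] yaw -19.3
px [255. 217.] ctr [ 575.1 -195.6] size [12.9 41.8] yaw -19.6
```

View pics/c3.png

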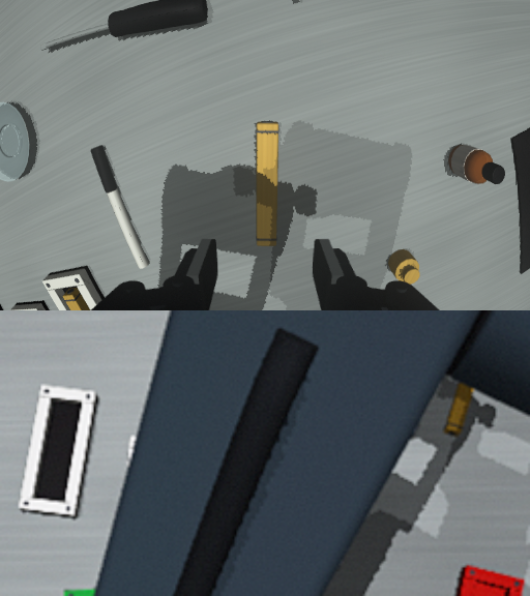

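The upper half shows the long post at about (267,183), centred between the fingers; its ends give a centre of (0.606, −0.208), consistent with the top camera. The short post is visible in the white slot at (75,295). I'll descend and grip the long post.

>>> send_rows(commands="50 0.15 0.03 0.7 0;50 0 0 0.9 0;50 0 0 0.9 0;50 0 0 0.9 0;50 0 0 0.9 0;50 0 0 0.9 0;50 0 0 0.53 0;50 0 0 0 0;15 0 0 0 0;15 0 0 0 0;15 0 0 0 0;15 0 0 0 0;15 0 0 0 0;15 0 0 0 0;15 0 0 0 0", grip_force=80)

```text
t: 10.63
tcp_pos: [0.6067, -0.2096, 0.0196]
tool_rot: [0.986, -0.166, 0.001, 0.0]
force: [0.3, -0.2, 5.2]
finger_gap: 0.188
gripper_force: 51.5
```

>>> send_rows(commands="15 0 0 -0.5 0;15 0 0 -0.7 0;15 0 0 -0.9 0;15 0 0 -0.9 0;15 0 0 -0.9 0;15 0 0 -0.6 0;15 0 0 0 -0.87;15 0 0 0 -0.87;15 0 0 0 -0.87;15 0 0 0 0;15 0 0 0 0")

```text
t: 11.55
tcp_pos: [0.6055, -0.209, 0.1084]
tool_rot: [0.997, -0.076, -0.0, -0.0]
force: [1.0, 0.3, -2.8]
finger_gap: 0.191
gripper_force: 50.7
```

```bash
python3 - <<'E'
from h import *
q=readout.sense(); print(q['gripper_force'],q['force']); to(.540,.288,.10,-8.8)
E
```

```text
50.71726977825165 [ 0.98637509  0.28133065 -2.82933214]
t 11.55 tcp [ 0.6055 -0.209   0.1084] yaw -8.77 | spin 0.01 then [ -7.04 -24.05   0.42] gap 0.191
```

>>> send_rows(commands="15 -0.15 -0.5 0 0;15 -0.26 -0.89 0 0;15 -0.26 -0.89 0 0;15 -0.26 -0.89 0 0;15 -0.26 -0.89 0 0;15 -0.26 -0.89 0 0;15 -0.26 -0.89 0 0;15 -0.26 -0.89 0 0;15 -0.26 -0.89 0 0;15 -0.26 -0.89 0 0;15 -0.26 -0.89 0 0;15 -0.26 -0.89 0 0;15 -0.26 -0.89 0 0;15 -0.26 -0.89 0 0;15 -0.26 -0.89 0 0;15 -0.26 -0.89 0 0;15 -0.26 -0.89 0 0;15 -0.26 -0.89 0 0;15 -0.26 -0.89 0 0;15 -0.26 -0.89 0 0")

```text
t: 13.22
tcp_pos: [0.5559, 0.1528, 0.1083]
tool_rot: [0.997, -0.076, -0.001, -0.0]
force: [0.5, 0.4, -2.6]
finger_gap: 0.188
gripper_force: 50.8
```

>>> send_rows(commands="15 -0.26 -0.89 0 0;15 -0.26 -0.89 0 0;15 -0.26 -0.89 0 0;15 -0.26 -0.89 0 0;15 -0.26 -0.89 0 0;15 -0.26 -0.89 0 0;15 -0.26 -0.89 0 0;15 -0.14 -0.4 0 0;15 0 0 0 0;15 0 0 0 0;15 0 0 0 0")

```text
t: 14.13
tcp_pos: [0.5385, 0.2869, 0.1082]
tool_rot: [0.997, -0.076, -0.0, 0.0]
force: [-0.1, -0.6, -3.2]
finger_gap: 0.188
gripper_force: 50.8
```

```bash
python3 - <<'E'
from h import *
q=readout.sense(); print(q['gripper_force'],q['force']); to(.540,.288,.033,-8.8)
s=snap('wrist','w4')
cv2.imwrite('pics/w4c.png',cv2.resize(cv2.imread('pics/w4.png')[30:330,60:460],None,fx=1.9,fy=1.9))
E
```

```text
50.78044295310974 [-0.06407763 -0.59613714 -3.16984214]
t 14.13 tcp [0.5385 0.2869 0.1082] yaw -8.69 | spin 0.03 then [ 0.07 -0.07  3.76] gap 0.188
```

View pics/w4c.png

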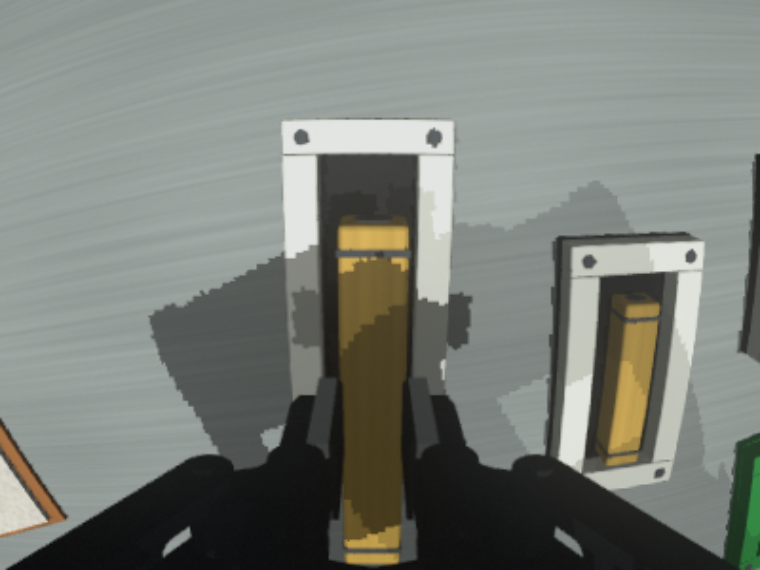

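The long post is aligned over the longest slot: the post spans crop x 340–410 and the slot spans x 320–415. I'll lower, release and retreat.

>>> send_rows(commands="15 0.07 -0.08 0.6 0;15 0 0 0.9 0;15 0 0 0.9 0;15 0 0 0.7 0;15 0 0 0.4 0;15 0 0 0.2 0;15 0 0 0 0;15 0 0 0 0;15 0 0 0 0")

```text
t: 14.93
tcp_pos: [0.5415, 0.2889, 0.0351]
tool_rot: [0.997, -0.076, 0.001, -0.0]
force: [-0.7, 0.7, -3.9]
finger_gap: 0.187
gripper_force: 50.8
```

```bash
python3 - <<'E'
from h import *
q=readout.sense(); print(q['gripper_force'],q['force']); to(.540,.288,.033,-8.8)
E
```

```text
50.75775146484375 [-0.69008747  0.68904399 -3.92819814]
t 14.93 tcp [0.5415 0.2889 0.0351] yaw -8.7 | spin 0.03 then [-0.07  0.06  0.11] gap 0.187
```

>>> send_rows(commands="15 0 0 0.08 0;15 0 0 0 0;30 0 0 0 0;45 0 0 0 0;45 0 0 0 0;45 0 0 0 0;45 0 0 -0.3 0;45 0 0 -0.7 0;45 0 0 -1 0;45 0 0 -1 0;45 0 0 -1 0;45 0 0 -1 0;45 0 0 -1 0;45 -0.6 -0.8 -0.5 0;45 -0.6 -0.8 0 0;45 -0.6 -0.8 0 0;45 -0.6 -0.8 0 0;45 -0.6 -0.8 0 0;45 -0.6 -0.8 0 0;45 -0.6 -0.8 0 0")

```text
t: 16.6
tcp_pos: [0.4739, 0.413, 0.1634]
tool_rot: [0.997, -0.076, 0.0, -0.0]
force: [0.6, -0.1, 0.2]
finger_gap: 0.53
gripper_force: 0.0
```

>>> send_rows(commands="45 -0.6 -0.8 0 0;45 -0.6 -0.8 0 0;45 -0.6 -0.8 0 0;45 -0.6 -0.8 0 0;45 -0.6 -0.8 0 0;45 0 0 0 0;45 0 0 0 0;45 0 0 0 0")

```text
t: 17.27
tcp_pos: [0.4273, 0.4999, 0.163]
tool_rot: [0.997, -0.076, 0.0, 0.0]
force: [-1.1, 0.1, -0.1]
finger_gap: 0.528
gripper_force: 0.0
```

```bash
python3 - <<'E'
from h import *
to(.5,.4,.15,0)
snap('top','top2'); snap('scene','sc2')
a=cv2.resize(cv2.imread('pics/top2.png')[85:225,150:310],(400,350)); b=cv2.resize(cv2.imread('pics/sc2.png')[120:260,230:390],(400,350),interpolation=cv2.INTER_CUBIC)
cv2.imwrite('pics/fin.png',np.hstack([a,b]))
E
```

```text
t 17.27 tcp [0.4273 0.4999 0.163 ] yaw -8.66 | spin -2.17 then [3.63 5.   0.65] gap 0.528
```

View pics/fin.png

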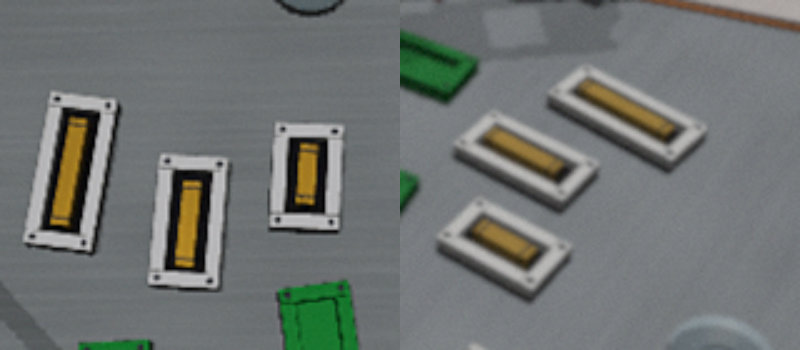

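Both posts lie inside their slots and off the walls: the long one at (68,172) and the short one at (307,174). The arm is clear, so I'm handing in.

```bash
python3 -c "
from station import sign_off; print(sign_off())"
```

```text
the job is handed in; nothing more can be done
None
```

I laid the short post in the shortest slot and the long post in the longest, both let go with the arm clear, and handed the job in at about 17 s; sign-off returned no verdict, but the final pictures show each post lying inside its slot.

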